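# Prove a taper: seat the arbor, then break it loose with the drift

## Robot

A 7-joint arm with a two-finger parallel gripper is mounted at the origin on a cart in front of the work surface, level with it; the furniture and walls round the work are solid. World frame = base frame: x ahead of the robot, y to its left, z up, the work surface at z = 0. Lengths are in m, angles in rad, forces in N, time in s.
With the tool pointing down it reaches from about 0.425 to 0.925 m from the base axis. Payload 6.8 kg.
Tool frame: the origin (TCP) lies between the finger pads; the fingertips stand 19 mm ahead of it and the grasp point (between the pads) is the TCP; z points along the fingers, y is the line along which they close (so a half turn about z gives the same grasp; the last joint's range is limited). The gripper opens to 85 mm and grips with 20 to 120 N. Pads are 22 mm wide; open, the fingers measure 114 mm over their backs; the gripper's body (76 mm by 85 mm) begins 54 mm behind the grasp point. The pads swing forward as they close: fully open they stand 13 mm farther back than shut.
Start: joints at [-1.283, 0.477, 0.022, 1.555, -0.011, 1.109, -0.083], TCP at [0.26, 0.623, 0.25] pointing down, gripper open.
Joint ranges: [-2.96, 2.96], [-0.34, 2.1], [-1.41, 1.46], [0.24, 2.44], [-1.37, 4.51], [0.17, 1.92], [-2.96, 2.96]. Speed limits (rad/s): [2.39, 2.39, 3.14, 3.14, 3.14, 3.14, 3.14].

## Interface

Orientations are given as a unit quaternion [w, x, y, z].
In Python, from station import status, viewer, order gives the robot as it stands. The module is installed in compiled form; this text tells all that it offers.
- The arm moves only by the shell command python3 -m creep 'ROWS' [FORCE]. ROWS is JSON, a list of rows, each a list of 3 entries, a list of its own where there are three numbers: the shift along the tool's x, y, z in mm, then the turn about the tool's z in rad, then the gripper command: -1 is shut, 1 is fully open, values between are in proportion. A call has 1 to 8 rows; each row is the pose to reach, as a shift and turn from the pose commanded when the call began, along the tool's axes at that moment; what a row does not reach only later rows make up. A row lasts 1/10 s, in which the tool goes at most 50 mm and 8.59 degrees, less where a joint would pass 70% of its speed; a pose out of reach is approached as far as the arm can. A call with a gripper value outside its range is refused whole. The fingers move at their own pace and stop on an object; FORCE is the grip in N (left out, the last holds). Time passes only in rows, so rows that repeat a pose let the fingers close. It gives the time, the measured TCP pose, the force, the opening and the grip force at its end, in the units of the state.
- status.read_state(): the state, without advancing time (a new reading comes with each control period).
- viewer.snapshot(name): name is "side" or "top" or "wrist"; returns a dict with "img" (420x560x3 uint8, blue, green, red), "mtx" (3x3 intrinsics, pixels), "R" (3x3) and "t" (3): a world point X has camera coordinates R X + t. Camera axes: x right, y down, z forward; pixel columns grow to the right and rows downward; lengths in m; the calibration is good to about 2 mm. A picture is of the moment at which its call begins. There is no depth.
- order.close_job(): hands the job in; it is judged then, once.
The state is a dict: "time": time; "joints": joint angles; "joint_vel": joint speeds; "joint_efforts": joint torques, N m; "tcp_pos": TCP position; "ee_rot": TCP orientation; "contact_force": force on the tool from outside, world axes, zero at the start; "wrist_torque": the same for the moment, N m; "opening": opening from 0.0 (shut) to 1.0 (fully open); "gripper_force": force on a finger pad.
Only numpy, scipy, OpenCV 4.12 (cv2) and the standard library are available. Lean on these libraries where they do the work, as an engineer would, in place of code of your own. Each camera call takes 0.05 s, during which the arm holds its last target. There are 200 camera calls.

## Task

Check that the taper locks and lets go. Take the orange-headed arbor from its grey stand and seat it fully home in the blue socket block, twisting it to and fro while you push only gently (pushed straight it jams, and neither the jaws nor the seat may be forced), then let go of it. Then push the red-handled drift wedge through the slot under it, in from the block's right-hand side, until the arbor stands free, a centimetre up on the wedge, without touching the arbor by hand while the wedge is in; leave both there and do not disturb the bottles, jar and dish.

Things in the scene. Friction and masses are not known exactly. Their poses are not given: they have to be found in the camera images.
- fixture: Socket block, fixed: blue, 70 x 70 mm, 80 mm high with its aluminium top ring, on a dark 110 x 110 x 12 mm base plate. Origin on the table under the socket axis, z up. Socket open at the top; a tunnel (drift slot) runs level along y right through the block under the socket. When the arbor is home its origin is 24 mm above this origin.
- seat_ring: Aluminium 70 x 70 x 8 mm ring on top of the block (part of it); origin at the centre of its underside. The arbor's collar rests on its upper face when home; a press of over 35 N on it counts as forcing.
- sleeve (a joint): How far the four sprung brass jaws in the socket are pushed down together, m, 0 unloaded, spring 40 N/mm: 0.0006 = 24 N, the most allowed. They grip the taper over the last 8 mm (friction 0.7 to 0.85). Straight down takes 30 to 45 N; turning to and fro by 0.2 rad or so, sinking under 1 mm per 0.3 rad turned, 10 to 20 N. Then friction keeps it locked.
- socket_mouth (a point): Centre of the socket's mouth (40 mm wide) on the socket axis, at the ring's upper face, 80 mm above the table. A guide hole for the arbor's nose, 20.6 mm wide, lies on the axis 30 to 42 mm below it.
- slot_mouth (a point): Middle of the slot's floor at the block's -y face (seen from the robot, its right side), where the drift enters, to be driven toward +y: 35 mm from the socket axis, 12 mm above the table, level with the base plate, whose edge is 20 mm further out. The slot is 16 mm wide in x, 26 mm high, 70 mm long, open at both ends. Axes as the block.
- stand: Grey holder, fixed, 70 x 70 x 60 mm with a 43 mm wide hole, on a thin black 86 mm foot; origin on the table under the hole's axis. The arbor hangs in it by its collar.
- arbor: Taper arbor, loose, 0.2 to 0.33 kg, z up its axis, origin at its small lower end. Rounded slippery white pilot nose 17 mm wide up to z = 28 mm; steel taper, 26 mm wide at z = 29, 36 mm at 56; dark collar 48 mm wide, z = 56 to 63; orange head 18 mm thick in x, 36 mm wide in y, z = 63 to 105. In the stand it hangs by the collar, origin 4 mm above the table.
- drift: Drift wedge, loose, 0.25 kg, standing on its straight lower edge (z = 0). Origin under the middle of its red grip block (24 mm in x, 18 mm in y, top at z = 60); x points to the tip. Steel blade 10 mm thick in y, 24 mm high up to x = 88 mm, from there sloping evenly to 6 mm high at the tip, x = 160 mm.
- drift_tip (a point): The drift's tip, at its lower edge. Blade on the slot floor, it meets the seated arbor when the tip is about 25 mm past the socket axis; at 64 mm past it the arbor is 10 mm up. Driving takes up to 10 to 20 N, then little once the taper lets go. The blade is slippery (friction about 0.2) but stays where it is left.
- reagent_b: Brown bottle with a blue cap, 62 mm wide, 135 mm high, origin under it; leave alone.
- salt_jar: White jar, 56 mm wide, 85 mm high, origin under it; leave alone.
- wash_bottle: White wash bottle with a bent spout, 75 x 90 x 171 mm, origin under it; leave alone.
- petri: Culture dish with lid, 93 mm wide, 18 mm high, origin under it; leave alone.
Not all that is in view belongs to the job. What is shaped like the arbor but green or turquoise is not meant.

How it is judged:
On the way, in this order (a step that is already met when the one before it is completed fails the run):
1. the arbor is home in the socket (within 1.2 mm, upright) and let go (z of arbor in the frame of fixture below 0.0252 m and horizontal distance between arbor and fixture below 0.004 m and angle between arbor's own z axis and vertical below 0.06 rad and contact force between the fingers and arbor below 0.1 N), for 0.3 s.
2. the drift's tip is in the slot while the arbor is still home (z of arbor in the frame of fixture below 0.026 m and y of drift_tip in the frame of fixture above -0.03 m and x of drift_tip in the frame of fixture between -0.02 and 0.02 m and z of drift_tip in the frame of fixture below 0.036 m), for 0.05 s.
At the end, for the whole second after the job is handed in: the arbor stands in the socket at rest, raised 8 to 16 mm above home, within 8 mm of the axis and 0.14 rad of upright, carried by the drift, whose tip has come through the far side of the slot; the drift is at rest, upright within 0.15 rad (z of arbor in the frame of fixture between 0.032 and 0.04 m and horizontal distance between arbor and fixture below 0.008 m and angle between arbor's own z axis and vertical below 0.14 rad and contact force between drift and arbor above 0.3 N and y of drift_tip in the frame of fixture above 0.035 m and angle between drift's own z axis and vertical below 0.15 rad and linear speed of each of arbor, drift below 0.02 m/s); the robot touches nothing.
It fails at once if the jaws are pushed down with more than 24 N (value of joint sleeve above 0.0006 m).
It fails at once if the collar is pressed onto the seat with more than 35 N (contact force between arbor and seat_ring above 35 N).
It fails at once if the fingers touch the arbor once the drift is in the slot (y of drift_tip in the frame of fixture above -0.03 m and x of drift_tip in the frame of fixture between -0.02 and 0.02 m and z of drift_tip in the frame of fixture below 0.036 m and contact force between the fingers and arbor above 0.5 N).
It fails at once if a bystander is moved by more than 15 mm (distance of any of reagent_b, salt_jar, wash_bottle, petri from where it was at the start of the episode above 0.015 m).
It also fails if it takes over 64 s, if anything falls off the work surface, if the arm or the gripper's body presses on something with over 40 N, if the wrist force passes 120 N, or if a joint passes its speed limit or range.

## Working session

There is one attempt and no reset: what is moved stays moved. The work goes in short steps, Python scripts to look and compute and a shell command to move; the robot and the scene stay as the last step left them, time stands still between calls to the robot, and variables do not carry over. Pictures are saved under pics/ and viewed, at most 13 in all, crops included, and the job is handed in when it is done.

```bash
mkdir -p pics
cat > h.py <<'E'
import numpy as np, cv2
from station import status, viewer, order
def snap(n,name=None):
    s=viewer.snapshot(n); s={k:np.array(v) for k,v in s.items()}
    np.savez(f'pics/{name or n}.npz',**s)
    cv2.imwrite(f'pics/{name or n}.png',s['img']); return s
def load(name): return dict(np.load(f'pics/{name}.npz'))
def ray(s,u,v,z):
    d=s['R'].T@np.linalg.solve(s['mtx'],[u,v,1.]); c=-s['R'].T@s['t']
    return c+d*(z-c[2])/d[2]
def proj(s,X):
    p=s['mtx']@(s['R']@np.array(X)+s['t']); return p[:2]/p[2]
E
python3 - <<'E'
from h import *
a=snap('top','top0');b=snap('side','side0')
for s in (a,b): print(-s['R'].T@s['t'], s['R'].round(2).tolist(), s['mtx'][0,0])
st=status.read_state();print(st['tcp_pos'],st['ee_rot'],st['time'],st['contact_force'])
E
```

```text
[0.46074316 0.08025482 1.06465123] [[0.03, -1.0, -0.02], [-0.99, -0.03, -0.11], [0.11, 0.03, -0.99]] 402.4283287902263
[0.6287645  1.44617448 0.67751771] [[-1.0, 0.04, 0.01], [0.01, 0.39, -0.92], [-0.04, -0.92, -0.39]] 461.8403276970669
[0.26004798 0.62234929 0.24942008] [-1.18264863e-04  1.96602080e-01  9.80483010e-01 -8.21739761e-04] 0.1 [ 0.14804403  0.39581902 -0.24221721]
```

View pics/top0.png

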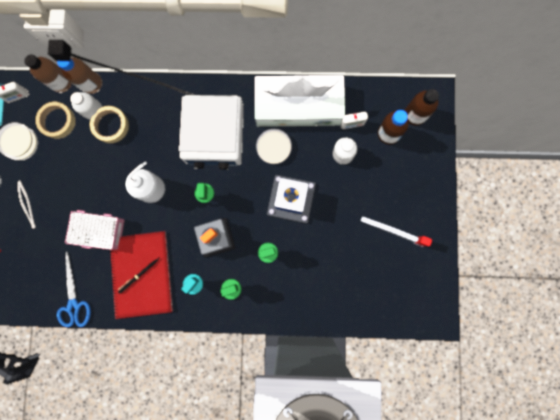

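View pics/side0.png

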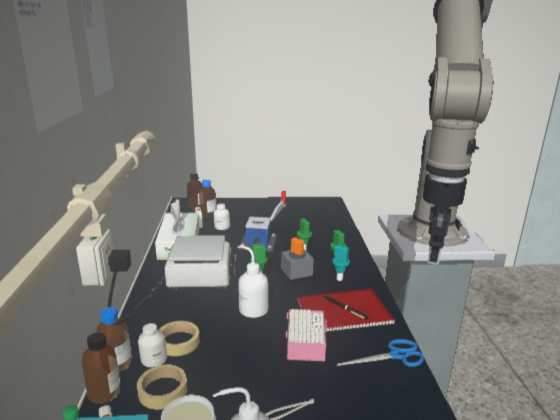

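The top view shows the orange head at (208,236) in the grey stand, the socket block at (291,197), and the drift with its tip at (362,220) and red grip at (426,241). The green heads at (204,193), (268,253) and (231,289) and the turquoise one at (192,285) are decoys. Only the orange one sits in the grey stand, so it matches. I'll confirm it in an enlarged crop.

Run:
```python
from h import *
s=load('top0');im=s['img']
c=cv2.resize(im[160:280,180:450],None,fx=2.9,fy=2.9,interpolation=cv2.INTER_CUBIC);cv2.imwrite('pics/crop0.png',c)
hsv=cv2.cvtColor(im,cv2.COLOR_BGR2HSV)
def comps(m,z,nm,mn=15):
    n,l,st,ce=cv2.connectedComponentsWithStats(m.astype(np.uint8))
    for i in range(1,n):
        if st[i,4]>=mn:
            ys,xs=np.where(l==i); (c,wh,an)=cv2.minAreaRect(np.c_[xs,ys].astype(np.float32))
            P=[ray(s,*p,z)[:2].round(4).tolist() for p in cv2.boxPoints((c,wh,an))]
            print(nm,st[i],ce[i].round(1),ray(s,*ce[i],z).round(4),'rect',ray(s,*c,z)[:2].round(4),P)
H,S,V=hsv[...,0],hsv[...,1],hsv[...,2]
box=np.zeros(im.shape[:2],bool);box[160:280,180:450]=1
comps(box&(H>5)&(H<18)&(S>150)&(V>120),.105,'orange')
comps(box&((H<5)|(H>175))&(S>150)&(V>100),.06,'red')
comps(box&(S<60)&(V>110)&(np.arange(560)>340),.024,'blade')
comps(box&(S<60)&(V>120)&(np.arange(560)>255)&(np.arange(560)<330),.08,'ring')
comps(box&(S<60)&(V>60)&(np.arange(560)<235),.06,'stand')
```

```text
orange [202 229  15  14  80] [209.9 235.7] [0.5017 0.271  0.105 ] rect [0.5015 0.2738] [[0.4968, 0.2934], [0.5214, 0.2706], [0.5062, 0.2542], [0.4817, 0.2771]]
red [417 236  15  11 119] [424.6 240.7] [ 0.5062 -0.2531  0.06  ] rect [ 0.5065 -0.2532] [[0.5001, -0.2337], [0.5226, -0.2412], [0.5128, -0.2727], [0.4905, -0.2651]]
blade [341 160  10   4  33] [344.8 161.3] [ 0.7103 -0.0593  0.024 ] rect [ 0.7098 -0.0612] [[0.7136, -0.0494], [0.7141, -0.073], [0.7061, -0.073], [0.7055, -0.0495]]
blade [360 216  58  27 396] [389.1 228.7] [ 0.5361 -0.1749  0.024 ] rect [ 0.5364 -0.1742] [[0.5544, -0.0984], [0.5713, -0.1047], [0.5185, -0.2495], [0.5019, -0.243]]
ring [263 160  22   4  65] [273.2 161.2] [0.693  0.1264 0.08  ] rect [0.6922 0.1255] [[0.6954, 0.1519], [0.6966, 0.0994], [0.689, 0.0992], [0.6878, 0.1517]]
ring [268 176  46  39 957] [289.8 194.3] [0.6103 0.0827 0.08  ] rect [0.6012 0.0805] [[0.5613, 0.1367], [0.6576, 0.1219], [0.6414, 0.024], [0.5457, 0.0397]]
ring [299 215   9   6  38] [303.4 217.7] [0.5534 0.0478 0.08  ] rect [0.5537 0.0488] [[0.5596, 0.0588], [0.5602, 0.0391], [0.5478, 0.0389], [0.5473, 0.0585]]
stand [181 160  54   5 114] [206.5 160.7] [0.6949 0.298  0.06  ] rect [0.6916 0.2954] [[0.6953, 0.3639], [0.6984, 0.2276], [0.688, 0.2272], [0.6848, 0.3633]]
stand [193 218  37  37 772] [211.6 236.3] [0.5022 0.2756 0.06  ] rect [0.5026 0.2771] [[0.5286, 0.3274], [0.5523, 0.2524], [0.4769, 0.2272], [0.4534, 0.3016]]
```

View pics/crop0.png

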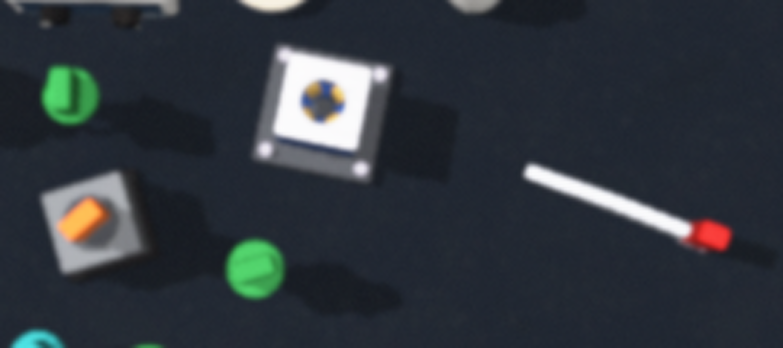

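The crop confirms it. The orange tenon-headed arbor hangs in the square grey stand at crop (82,220), and the block at crop (323,100) is rotated by about -9°. Next I move above the arbor.

```bash
cat >> h.py <<'E'
from scipy.spatial.transform import Rotation as Ro
def plan(p,yaw_deg=None):
    """tool shift mm + turn to put TCP at p (world) with closing line at yaw_deg (mod 180)"""
    st=status.read_state(); q=np.array(st['ee_rot']); R=Ro.from_quat(q[[1,2,3,0]]).as_matrix()
    sh=R.T@(np.array(p)-st['tcp_pos'])*1000
    yaw=np.degrees(np.arctan2(R[1,1],R[0,1])); t=0
    if yaw_deg is not None: t=-np.radians((yaw_deg-yaw+90)%180-90)
    print('t',round(st['time'],2),'tcp',np.round(st['tcp_pos'],4),'yaw',yaw.round(2),'tilt',np.degrees(np.arccos(-R[2,2])).round(2),'F',np.round(st['contact_force'],1),'j7',round(st['joints'][6],2),'-> shift',sh.round(1),'turn',round(t,3))
E
python3 -c "
from h import *
plan([.502,.274,.25],47)"
```

```text
t 0.1 tcp [0.26   0.6223 0.2494] yaw 67.32 tilt 0.1 F [ 0.1  0.4 -0.2] j7 -0.08 -> shift [-3.575e+02 -2.281e+02 -2.000e-01] turn 0.355
```

```bash
python3 -m creep '[[[-40,-25,0],0.1,0.2],[[-80,-51,0],0.2,0.2],[[-120,-76,0],0.3,0.2],[[-160,-102,0],0.355,0.2],[[-200,-127,0],0.355,0.2],[[-240,-153,0],0.355,0.2],[[-280,-178,0],0.355,0.2],[[-320,-204,0],0.355,0.2]]'
python3 -c "
from h import *
plan([.502,.274,.25],47)"
```

```text
time: 0.9
tcp_pos: [0.4775, 0.3095, 0.2501]
ee_rot: [-0.0, 0.367, 0.93, -0.0]
contact_force: [0.8, 1.3, 0.4]
opening: 0.601
gripper_force: 0.0
t 0.9 tcp [0.4775 0.3095 0.2501] yaw 46.99 tilt 0.02 F [0.8 1.3 0.4] j7 0.21 -> shift [-42.1  -9.2   0.1] turn -0.0
```

```bash
python3 -m creep '[[[-42,-9,0],0,0.2],[[-42,-9,0],0,0.2],[[-42,-9,0],0,0.2]]'
python3 - <<'E'
from h import *
plan([.502,.274,.25],47)
s=snap('wrist','w1');print(-s['R'].T@s['t'],s['R'].round(2).tolist(),s['mtx'].round(0).tolist(),proj(s,[.502,.274,.109]))
E
```

```text
time: 1.2
tcp_pos: [0.5018, 0.2748, 0.25]
ee_rot: [-0.0, 0.368, 0.93, -0.0]
contact_force: [-0.6, 1.6, -0.5]
opening: 0.601
gripper_force: 0.0
t 1.2 tcp [0.5018 0.2748 0.25  ] yaw 46.82 tilt 0.03 F [-0.6  1.6 -0.5] j7 0.28 -> shift [-0.7 -0.4  0. ] turn -0.003
[0.45001235 0.3242167  0.37371053] [[0.68, 0.73, 0.0], [0.7, -0.66, 0.28], [0.2, -0.19, -0.96]] [[291.0, 0.0, 274.0], [0.0, 291.0, 208.0], [0.0, 0.0, 1.0]] [272.40881712 203.8817305 ]
```

View pics/w1.png

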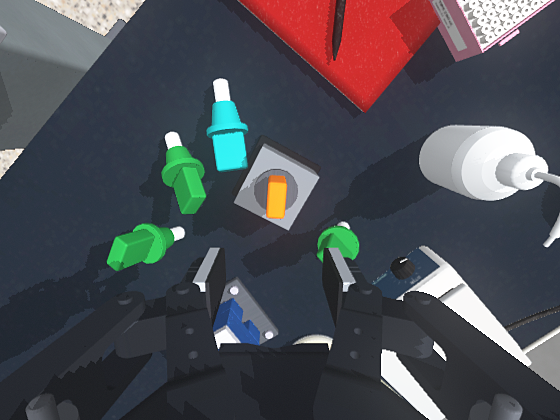

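The wrist view shows the orange head at (277,197), nearly straight under the gripper. The green and turquoise ones lie loose beside it, at (190,180), (150,248), (338,242) and (228,130).

```bash
cat >> h.py <<'E'
def head(s,z,vmin=225):
    hsv=cv2.cvtColor(s['img'],cv2.COLOR_BGR2HSV);H,S,V=cv2.split(hsv)
    m=((H>5)&(H<26)&(S>150)&(V>vmin)).astype(np.uint8)
    n,l,st,ce=cv2.connectedComponentsWithStats(m);i=1+np.argmax(st[1:,4])
    cs,_=cv2.findContours((l==i).astype(np.uint8),0,2);c=max(cs,key=cv2.contourArea)[:,0].astype(float)
    W=np.array([ray(s,*p,z)[:2] for p in c]).astype(np.float32)
    r=cv2.minAreaRect(W*1000);b=cv2.boxPoints(r)
    e=b[1]-b[0];f=b[2]-b[1]
    if np.hypot(*e)>np.hypot(*f): e,f=f,e
    print('head',np.array(r[0]).round(1),np.array(r[1]).round(1),'thin dir yaw',np.degrees(np.arctan2(e[1],e[0])).round(1),st[i],len(np.unique(V[l==i])),np.percentile(V[l==i],[5,50,95]))
E
python3 - <<'E'
from h import *
s=load('w1')
for v in (100,200,225,240): head(s,.109,v)
E
```

```text
head [499.5 281.1] [17.7 41.2] thin dir yaw 42.9 [266 175  21  44 785] 57 [223. 255. 255.]
head [499.6 281.1] [17.5 41. ] thin dir yaw 42.9 [266 175  21  44 763] 39 [225. 255. 255.]
head [499.7 281. ] [17.2 40.8] thin dir yaw 42.8 [266 176  21  43 719] 26 [229. 255. 255.]
head [500.  280.8] [17.1 39.9] thin dir yaw 42.8 [267 177  20  42 660] 13 [255. 255. 255.]
```

Run:
```python
from h import *
s=load('w1');im=s['img']
for r in range(172,224,2): print(r,im[r,268:290:4].tolist())
for z,l in ((.109,'top'),(.067,'bot')): print(l,proj(s,[.5,.278,z]))
```

```text
172 [[135, 127, 124], [138, 128, 125], [143, 130, 129], [138, 127, 126], [144, 134, 132], [151, 143, 140]]
174 [[134, 124, 120], [131, 125, 143], [143, 131, 129], [145, 130, 121], [144, 133, 125], [132, 124, 123]]
176 [[136, 123, 115], [37, 117, 228], [34, 116, 231], [29, 118, 235], [98, 133, 199], [132, 124, 123]]
178 [[70, 93, 131], [44, 120, 225], [43, 120, 224], [42, 120, 225], [30, 128, 247], [135, 124, 123]]
180 [[58, 95, 160], [42, 117, 223], [43, 119, 225], [44, 121, 227], [36, 125, 237], [136, 126, 124]]
182 [[49, 91, 175], [49, 165, 255], [47, 153, 255], [44, 139, 249], [40, 127, 241], [138, 127, 125]]
184 [[44, 124, 247], [54, 193, 255], [50, 191, 255], [52, 193, 255], [52, 198, 255], [140, 126, 121]]
186 [[44, 129, 252], [52, 194, 255], [54, 195, 255], [53, 198, 255], [52, 196, 255], [141, 126, 119]]
188 [[44, 136, 255], [52, 194, 255], [54, 196, 255], [52, 195, 255], [51, 194, 255], [140, 126, 121]]
190 [[41, 138, 255], [50, 193, 255], [54, 196, 255], [52, 196, 255], [49, 193, 255], [144, 129, 125]]
192 [[40, 143, 255], [52, 192, 255], [53, 195, 255], [53, 196, 255], [50
[... 933 characters left out ...]
97, 188, 185]]
212 [[43, 174, 255], [49, 192, 255], [51, 196, 255], [51, 198, 255], [60, 147, 253], [195, 186, 182]]
214 [[43, 178, 255], [49, 194, 255], [50, 196, 255], [50, 197, 255], [69, 142, 245], [195, 185, 181]]
216 [[28, 171, 255], [42, 190, 255], [46, 194, 255], [47, 198, 255], [168, 172, 220], [196, 186, 182]]
218 [[183, 180, 185], [120, 145, 212], [106, 149, 251], [77, 134, 251], [200, 186, 178], [195, 185, 182]]
220 [[143, 135, 130], [201, 191, 184], [196, 186, 178], [199, 187, 180], [196, 185, 181], [195, 185, 181]]
222 [[53, 46, 54], [147, 137, 133], [197, 189, 185], [194, 185, 182], [194, 184, 180], [194, 184, 180]]
top [274.0501679 199.5670484]
bot [273.97269069 189.85030225]
```

```bash
cat >> h.py <<'E'
def top(s,z,show=1):
    b,g,r=cv2.split(s['img']); m=((b<90)&(g>170)&(r>240)).astype(np.uint8)
    n,l,st,ce=cv2.connectedComponentsWithStats(m);i=1+np.argmax(st[1:,4])
    cs,_=cv2.findContours((l==i).astype(np.uint8),0,2);c=max(cs,key=cv2.contourArea)[:,0].astype(float)
    W=np.array([ray(s,*p,z)[:2] for p in c]).astype(np.float32)*1000
    r=cv2.minAreaRect(W);bx=cv2.boxPoints(r);e=bx[1]-bx[0];f=bx[2]-bx[1]
    if np.hypot(*e)>np.hypot(*f): e=f
    print('top',np.array(r[0]).round(1),np.array(r[1]).round(1),'thin yaw',np.degrees(np.arctan2(e[1],e[0])).round(1))
E
python3 - <<'E'
from h import *
s=load('w1'); top(s,.109)
plan([.5,.278,.25],43.5)
E
```

```text
top [502.  279.5] [15.  33.2] thin yaw 43.2
t 1.25 tcp [0.5009 0.2764 0.25  ] yaw 46.98 tilt 0.05 F [0.6 0.2 0.5] j7 0.28 -> shift [ 1.8  0.5 -0. ] turn 0.061
```

```bash
python3 -m creep '[[[2,1,40],0.063,0.2],[[2.5,1,80],0.063,0.2],[[2.5,1,110],0.063,0.2],[[2.5,1,110],0.063,0.2]]'
python3 - <<'E'
from h import *
s=snap('wrist','w2'); top(s,.109)
plan([.5,.278,.092],43.2)
E
```

```text
time: 1.65
tcp_pos: [0.4963, 0.2789, 0.1362]
ee_rot: [-0.003, 0.394, 0.919, -0.003]
contact_force: [-0.2, -0.2, 0.1]
opening: 0.603
gripper_force: 0.0
top [497.9 283.3] [16.3 44.3] thin yaw 43.1
t 1.7 tcp [0.4981 0.2794 0.1387] yaw 43.54 tilt 0.26 F [0.6 0.2 0.6] j7 0.26 -> shift [-2.3  0.6 46.7] turn 0.006
```

View pics/w2.png

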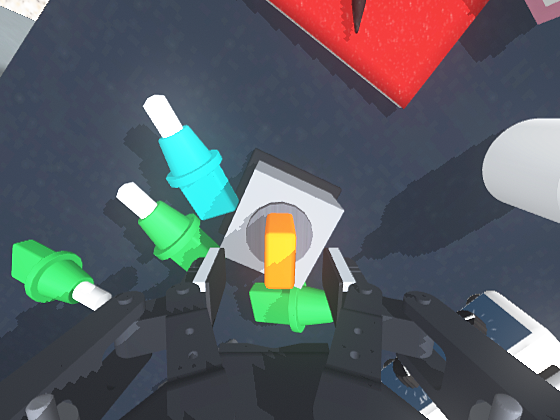

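The head stands centred between the open pads, with its top face at about (280,260) and nothing in the way of the fingers. I go down and grip.

```bash
python3 -m creep '[[[-1,0.5,20],0,0.2],[[-1,0.5,40],0,0.2],[[-1,0.5,46],0,0.2],[[-1,0.5,46],0,-1],[[-1,0.5,46],0,-1],[[-1,0.5,46],0,-1],[[-1,0.5,46],0,-1],[[-1,0.5,46],0,-1]]' 70
python3 - <<'E'
from h import *
plan([.5,.278,.205],43.2)
E
```

```text
time: 2.5
tcp_pos: [0.5021, 0.2788, 0.096]
ee_rot: [0.001, 0.396, 0.918, 0.001]
contact_force: [-1.2, 0.3, 6.8]
opening: 0.199
gripper_force: 68.7
t 2.5 tcp [0.5021 0.2788 0.096 ] yaw 43.38 tilt 0.15 F [-1.2  0.3  6.8] j7 0.28 -> shift [   0.9   -1.8 -109. ] turn 0.003
```

```bash
python3 -m creep '[[[0,0,-30],0,-1],[[0,0,-70],0,-1],[[0,0,-110],0,-1],[[0,0,-110],0,-1],[[0,0,-110],0,-1]]'
python3 - <<'E'
from h import *
s=load('top0');im=s['img']
g=cv2.cvtColor(im,cv2.COLOR_BGR2GRAY)
for th in (200,225,245):
    m=(g>th).astype(np.uint8);m[:160]=0;m=cv2.morphologyEx(m,cv2.MORPH_CLOSE,np.ones((9,9)))
    n,l,st,ce=cv2.connectedComponentsWithStats(m);i=l[186,288]
    if i==0: i=l[194,280]
    cs,_=cv2.findContours((l==i).astype(np.uint8),0,2);c=max(cs,key=cv2.contourArea)[:,0].astype(float)
    W=np.array([ray(s,*p,.08)[:2] for p in c]).astype(np.float32)*1000
    r=cv2.minAreaRect(W);print(th,st[i],np.array(r[0]).round(1),np.array(r[1]).round(1),r[2])
# dark/blue/brass mouth
hsv=cv2.cvtColor(im,cv2.COLOR_BGR2HSV)
sub=np.zeros_like(g);sub[185:206,280:303]=1
m=(sub>0)&(g<170);ys,xs=np.where(m);print('mouth',xs.mean(),ys.mean(),ray(s,(xs.min()+xs.max())/2,(ys.min()+ys.max())/2,.08),ray(s,xs.mean(),ys.mean(),.08),np.ptp(xs),np.ptp(ys))
plan([.605,.08,.205],43.2)
E
```

```text
time: 3.0
tcp_pos: [0.5016, 0.2783, 0.2054]
ee_rot: [0.0, 0.396, 0.918, 0.001]
contact_force: [0.1, 0.0, -3.7]
opening: 0.201
gripper_force: 69.2
200 [275 177  38  34 731] [609.6  78.3] [88.5 72.5] 79.25320434570312
225 [275 178  37  33 649] [609.9  76.6] [84.  70.7] 81.5695571899414
245 [276 180  31  30 473] [610.3  80.6] [66.2 65.2] 80.10939025878906
mouth 290.52054794520546 194.55479452054794 [0.61001751 0.0797159  0.08      ] [0.60985055 0.08089679 0.08      ] 14 13
t 3.0 tcp [0.5016 0.2783 0.2054] yaw 43.37 tilt 0.13 F [ 0.1  0.  -3.7] j7 0.24 -> shift [-2.152e+02 -6.100e+01  2.000e-01] turn 0.003
```

```bash
python3 -m creep '[[[-40,-8,0],0,-1],[[-85,-17,0],0,-1],[[-130,-26,0],0,-1],[[-175,-35,0],0,-1],[[-220,-44,0],0,-1],[[-260,-52,0],0,-1],[[-292,-59,0],0,-1],[[-292,-59,0],0,-1]]'
python3 -m creep '[[[0,0,0],0,-1],[[0,0,0],0,-1]]'
python3 - <<'E'
from h import *
s=snap('wrist','w3');plan([.61,.08,.205],43.2);print(proj(s,[.61,.08,.08]),-s['R'].T@s['t'])
E
```

```text
time: 3.8
tcp_pos: [0.6595, 0.018, 0.2023]
ee_rot: [0.0, 0.4, 0.917, -0.002]
contact_force: [-0.3, -0.1, -1.8]
opening: 0.203
gripper_force: 69.0
time: 4.0
tcp_pos: [0.6578, 0.0269, 0.2028]
ee_rot: [-0.001, 0.395, 0.919, -0.0]
contact_force: [0.5, 0.6, -2.7]
opening: 0.202
gripper_force: 69.0
t 4.05 tcp [0.6579 0.0272 0.2032] yaw 43.5 tilt 0.13 F [ 0.7 -1.2 -2.3] j7 0.77 -> shift [71.3  1.6 -1.7] turn 0.005
[275.24030115 124.64647667] [0.60920915 0.07907438 0.32665528]
```

View pics/w3.png

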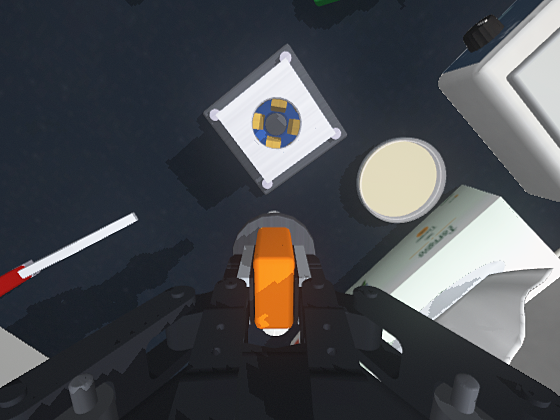

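The wrist view shows the socket mouth at (276,124), on the predicted pixel, and the arbor held upright at (275,285). At the left edge are the drift's tip (137,216) and its grip (10,277). I measure the mouth and the held head.

Run:
```python
from h import *
s=load('w3');im=s['img'];g=cv2.cvtColor(im,cv2.COLOR_BGR2GRAY)
sat=cv2.cvtColor(im,cv2.COLOR_BGR2HSV)[...,1]
m=((g>170)&(sat<60)).astype(np.uint8);n,l,st,ce=cv2.connectedComponentsWithStats(m);i=l[85,276] or l[90,276]
cs,h=cv2.findContours((l==i).astype(np.uint8),cv2.RETR_CCOMP,1)
for c,hh in zip(cs,h[0]):
    if cv2.contourArea(c)<300: continue
    W=np.array([ray(s,*p,.08)[:2] for p in c[:,0].astype(float)]).astype(np.float32)*1000
    if hh[3]<0: r=cv2.minAreaRect(W);print('ring',r)
    else: print('mouth',cv2.fitEllipse(W),cv2.minEnclosingCircle(W))
z=.203+.013
b,gg,r=cv2.split(im);
for y in (232,250,270,300,318): print(y,[ (x,im[y,x].tolist()) for x in (256,262,275,288,292)])
m=((b<90)&(r>200)&(gg>70)&(gg<200)).astype(np.uint8);m[:215]=0;m[:, :240]=0;m[:,310:]=0
print(cv2.boundingRect(m))
for u,v in ((260,229),(290,229),(256,327),(293,327)): print(u,v,ray(s,u,v,z)[:2].round(4))
print('proj TCP axis',proj(s,[.6579,.0272,.216]),proj(s,[.6579,.0272,.203-.029]),proj(s,[.6579,.0272,.111]))
```

```text
ring ((609.7383422851562, 80.67642974853516), (78.80473327636719, 78.54488372802734), 80.10027313232422)
mouth ((609.6563110351562, 81.31179809570312), (40.40161895751953, 40.93303298950195), 168.4866943359375) ((609.7969360351562, 81.37537384033203), 20.878313064575195)
232 [(256, [84, 76, 70]), (262, [27, 90, 176]), (275, [24, 90, 178]), (288, [24, 101, 201]), (292, [106, 99, 94])]
250 [(256, [23, 77, 152]), (262, [24, 92, 182]), (275, [24, 94, 185]), (288, [27, 97, 191]), (292, [24, 109, 217])]
270 [(256, [28, 120, 231]), (262, [33, 151, 250]), (275, [32, 153, 250]), (288, [34, 155, 250]), (292, [31, 150, 255])]
300 [(256, [22, 108, 213]), (262, [25, 115, 223]), (275, [26, 115, 223]), (288, [26, 111, 219]), (292, [22, 96, 192])]
318 [(256, [23, 111, 224]), (262, [29, 149, 250]), (275, [23, 113, 221]), (288, [27, 109, 215]), (292, [21, 88, 174])]
(254, 229, 40, 100)
260 229 [0.633  0.0459]
290 229 [0.6418 0.0542]
256 327 [0.6633 0.0104]
293 327 [0.6753 0.0218]
proj TCP axis [273.035235   295.84036837] [273.20959761 254.3298512 ] [273.35479957 219.76161362]
```

Run:
```python
from h import *
s=load('w3');im=s['img']
print([(y,int(im[y,264:286,1].mean())) for y in range(224,336,2)])
for y in (229,258,262,327,329): print(y,ray(s,274.5,y,.216)[:2].round(4))
# collar outline lower-left: arc top row
print([(y,im[y,285].tolist()) for y in range(206,230,2)])
```

```text
[(224, 98), (226, 97), (228, 89), (230, 90), (232, 90), (234, 91), (236, 91), (238, 91), (240, 92), (242, 92), (244, 92), (246, 93), (248, 93), (250, 93), (252, 94), (254, 94), (256, 97), (258, 125), (260, 148), (262, 148), (264, 151), (266, 152), (268, 152), (270, 152), (272, 152), (274, 153), (276, 152), (278, 151), (280, 145), (282, 134), (284, 124), (286, 120), (288, 114), (290, 115), (292, 114), (294, 114), (296, 114), (298, 114), (300, 114), (302, 114), (304, 114), (306, 114), (308, 114), (310, 113), (312, 113), (314, 118), (316, 120), (318, 114), (320, 114), (322, 119), (324, 122), (326, 116), (328, 129), (330, 245), (332, 225), (334, 168)]
229 [0.6372 0.0499]
258 [0.646  0.0406]
262 [0.6473 0.0393]
327 [0.6693 0.0161]
329 [0.67   0.0153]
[(206, [57, 47, 43]), (208, [58, 48, 45]), (210, [57, 47, 44]), (212, [56, 46, 43]), (214, [60, 54, 53]), (216, [69, 66, 65]), (218, [116, 108, 105]), (220, [108, 100, 98]), (222, [108, 100, 98]), (224, [109, 101, 99]), (226, [108, 99, 99]), (228, [15, 91, 190])]
```

```bash
python3 -m creep '[[[36,1,0],0,-1],[[71.5,1.6,0],0,-1],[[71.5,1.6,0],0,-1],[[71.5,1.6,0],0,-1],[[71.5,1.6,20],0,-1],[[71.5,1.6,45],0,-1],[[71.5,1.6,45],0,-1]]'
python3 - <<'E'
from h import *
s=snap('wrist','w4');plan([.6098,.0807,.142],43.2)
s=snap('side','s4')
E
```

```text
time: 4.75
tcp_pos: [0.609, 0.0777, 0.1563]
ee_rot: [-0.002, 0.396, 0.918, -0.002]
contact_force: [-0.4, -0.1, -2.5]
opening: 0.2
gripper_force: 68.9
t 4.8 tcp [0.6101 0.0777 0.158 ] yaw 43.35 tilt 0.2 F [ 0.1 -0.8 -1.3] j7 0.68 -> shift [ 2.3  1.9 16. ] turn 0.003
```

View pics/w4.png

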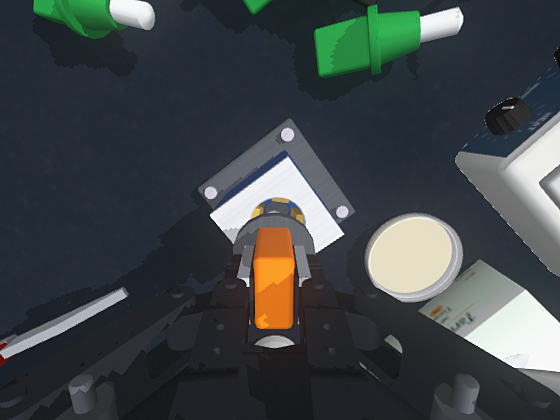

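The nose is over the mouth, with jaws visible on both sides at (258,210) and (297,210). The reading is still about 3 mm short in y, so I let it settle.

```bash
python3 -m creep '[[[0,0,0],0,-1],[[0,0,0],0,-1],[[0,0,0],0,-1]]'
python3 - <<'E'
from h import *
plan([.6098,.0807,.142],43.2)
E
```

```text
time: 5.15
tcp_pos: [0.6116, 0.0784, 0.1603]
ee_rot: [0.001, 0.396, 0.918, 0.001]
contact_force: [0.2, -0.6, -2.0]
opening: 0.2
gripper_force: 68.9
t 5.15 tcp [0.6116 0.0784 0.1603] yaw 43.37 tilt 0.09 F [ 0.2 -0.6 -2. ] j7 0.68 -> shift [ 2.9  0.3 18.3] turn 0.003
```

```bash
python3 -m creep '[[[2.9,0.3,0],0,-1],[[2.9,0.3,0],0,-1],[[2.9,0.3,0],0,-1],[[2.9,0.3,10],0,-1],[[2.9,0.3,14],0,-1],[[2.9,0.3,14],0,-1]]'
python3 - <<'E'
from h import *
plan([.6098,.0807,.142],43.2)
s=snap('wrist','w5');im=s['img']
E
```

```text
time: 5.75
tcp_pos: [0.6084, 0.0805, 0.1439]
ee_rot: [-0.001, 0.396, 0.918, -0.001]
contact_force: [0.6, -0.6, -2.4]
opening: 0.199
gripper_force: 69.1
t 5.75 tcp [0.6084 0.0805 0.1439] yaw 43.37 tilt 0.14 F [ 0.6 -0.6 -2.4] j7 0.68 -> shift [-0.8  1.2  1.9] turn 0.003
```

```bash
python3 -m creep '[[[-0.4,0.8,0],0,-1],[[-0.4,0.8,0],0,-1],[[-0.4,0.8,4],0,-1],[[-0.4,0.8,8],0,-1],[[-0.4,0.8,8],0,-1]]'
python3 - <<'E'
from h import *
plan([.6098,.0807,.126],43.2)
E
```

```text
time: 6.3
tcp_pos: [0.6095, 0.0809, 0.1365]
ee_rot: [-0.001, 0.396, 0.918, -0.0]
contact_force: [-0.2, -0.2, -3.0]
opening: 0.2
gripper_force: 69.1
t 6.3 tcp [0.6095 0.0809 0.1365] yaw 43.37 tilt 0.08 F [-0.2 -0.2 -3. ] j7 0.68 -> shift [-0.3  0.1 10.5] turn 0.003
```

No contact yet and the nose is in the guide hole. I go down to just above the jaws.

```bash
python3 -m creep '[[[0,0,4],0,-1],[[0,0,8],0,-1],[[0,0,10],0,-1],[[0,0,10],0,-1]]'
python3 - <<'E'
from h import *
plan([.6098,.0807,.126],43.2)
E
```

```text
time: 6.7
tcp_pos: [0.6098, 0.0808, 0.1268]
ee_rot: [-0.0, 0.396, 0.918, -0.0]
contact_force: [-0.5, 1.2, -1.9]
opening: 0.197
gripper_force: 69.1
t 6.7 tcp [0.6098 0.0808 0.1268] yaw 43.37 tilt 0.05 F [-0.5  1.2 -1.9] j7 0.69 -> shift [-0.1 -0.1  0.8] turn 0.003
```

```bash
python3 -m creep '[[[0,0,0.5],0.14,-1],[[0,0,1],0.25,-1],[[0,0,1.5],0.12,-1],[[0,0,2],0,-1],[[0,0,2.4],-0.14,-1],[[0,0,2.8],-0.25,-1],[[0,0,3.1],-0.12,-1],[[0,0,3.4],0,-1]]'
python3 -c "
from h import *
plan([.6098,.0807,.116],43.2)"
```

```text
time: 7.5
tcp_pos: [0.6095, 0.0807, 0.1238]
ee_rot: [-0.001, 0.398, 0.917, -0.0]
contact_force: [-1.0, -0.1, -1.8]
opening: 0.197
gripper_force: 69.1
t 7.5 tcp [0.6095 0.0807 0.1238] yaw 43.08 tilt 0.08 F [-1.  -0.1 -1.8] j7 0.68 -> shift [-0.2  0.2  7.8] turn -0.002
```

```bash
python3 -m creep '[[[0,0,0.3],0.14,-1],[[0,0,0.6],0.26,-1],[[0,0,0.9],0.12,-1],[[0,0,1.2],-0.02,-1],[[0,0,1.5],-0.16,-1],[[0,0,1.8],-0.26,-1],[[0,0,2.1],-0.12,-1],[[0,0,2.4],0.02,-1]]'
python3 -c "
from h import *
plan([.6098,.0807,.116],43.2)"
```

```text
time: 8.3
tcp_pos: [0.6095, 0.0806, 0.1216]
ee_rot: [-0.001, 0.408, 0.913, -0.0]
contact_force: [-2.5, -0.4, 0.2]
opening: 0.197
gripper_force: 69.4
t 8.3 tcp [0.6095 0.0806 0.1216] yaw 41.9 tilt 0.09 F [-2.5 -0.4  0.2] j7 0.67 -> shift [-0.2  0.3  5.6] turn -0.023
```

```bash
python3 -m creep '[[[0,0,0.3],0.14,-1],[[0,0,0.6],0.26,-1],[[0,0,0.9],0.12,-1],[[0,0,1.2],-0.02,-1],[[0,0,1.5],-0.16,-1],[[0,0,1.8],-0.26,-1],[[0,0,2.1],-0.12,-1],[[0,0,2.4],0.02,-1]]'
python3 -c "
from h import *
plan([.6098,.0807,.116],43.2);print(status.read_state()['wrist_torque'])"
```

```text
time: 9.1
tcp_pos: [0.6095, 0.0807, 0.1196]
ee_rot: [-0.001, 0.417, 0.909, -0.0]
contact_force: [-2.6, -0.4, 2.5]
opening: 0.201
gripper_force: 69.9
t 9.1 tcp [0.6095 0.0807 0.1196] yaw 40.77 tilt 0.08 F [-2.6 -0.4  2.5] j7 0.65 -> shift [-0.2  0.2  3.6] turn -0.042
[-0.18174729  0.88716865  0.21040318]
```

```bash
python3 -m creep '[[[0,0,0.3],0.14,-1],[[0,0,0.6],0.26,-1],[[0,0,0.8],0.12,-1],[[0,0,1.0],-0.02,-1],[[0,0,1.2],-0.16,-1],[[0,0,1.4],-0.26,-1],[[0,0,1.7],-0.12,-1],[[0,0,1.9],0,-1]]'
python3 -c "
from h import *
plan([.6098,.0807,.116],43.2);print(status.read_state()['wrist_torque'])"
```

```text
time: 9.9
tcp_pos: [0.6096, 0.0807, 0.118]
ee_rot: [-0.001, 0.416, 0.909, -0.0]
contact_force: [-4.2, -0.2, 5.4]
opening: 0.199
gripper_force: 70.2
t 9.9 tcp [0.6096 0.0807 0.118 ] yaw 40.81 tilt 0.08 F [-4.2 -0.2  5.4] j7 0.65 -> shift [-0.2  0.2  2. ] turn -0.042
[-0.13778293  1.02097424  0.33581952]
```

```bash
python3 -m creep '[[[0,0,0.2],0.14,-1],[[0,0,0.4],0.26,-1],[[0,0,0.6],0.12,-1],[[0,0,0.8],-0.02,-1],[[0,0,1.0],-0.16,-1],[[0,0,1.2],-0.26,-1],[[0,0,1.4],-0.12,-1],[[0,0,1.6],0,-1]]'
python3 -c "
from h import *
plan([.6098,.0807,.116],43.2);print(status.read_state()['wrist_torque'])"
```

```text
time: 10.7
tcp_pos: [0.6096, 0.0807, 0.1166]
ee_rot: [-0.001, 0.416, 0.909, 0.0]
contact_force: [-4.3, -0.2, 6.9]
opening: 0.197
gripper_force: 70.5
t 10.7 tcp [0.6096 0.0807 0.1166] yaw 40.82 tilt 0.08 F [-4.3 -0.2  6.9] j7 0.65 -> shift [-0.1  0.2  0.6] turn -0.042
[-0.20229139  1.29181556  0.39307373]
```

```bash
python3 -m creep '[[[0,0,0.2],0.14,-1],[[0,0,0.4],0.24,-1],[[0,0,0.5],0.1,-1],[[0,0,0.6],-0.04,-1]]'
python3 -m creep '[[[0,0,0.1],-0.12,-1],[[0,0,0.2],-0.22,-1],[[0,0,0.3],-0.1,-1],[[0,0,0.4],0.04,-1]]'
python3 -c "
from h import *
plan([.6098,.0807,.116],43.2);print(status.read_state()['wrist_torque'])"
```

```text
time: 11.1
tcp_pos: [0.6096, 0.0804, 0.1161]
ee_rot: [-0.0, 0.394, 0.919, -0.0]
contact_force: [-6.2, -2.4, 8.2]
opening: 0.2
gripper_force: 70.7
time: 11.5
tcp_pos: [0.6096, 0.0809, 0.1161]
ee_rot: [-0.001, 0.416, 0.909, 0.0]
contact_force: [-7.1, -0.6, 11.5]
opening: 0.204
gripper_force: 71.1
t 11.5 tcp [0.6096 0.0809 0.1161] yaw 40.86 tilt 0.08 F [-7.1 -0.6 11.5] j7 0.65 -> shift [-0.3  0.   0.1] turn -0.041
[-0.22815057  1.47194997  0.49046764]
```

```bash
python3 -m creep '[[[0,0,0.2],0.14,-1],[[0,0,0.3],0.24,-1],[[0,0,0.3],0.1,-1],[[0,0,0.4],-0.04,-1],[[0,0,0.4],-0.18,-1],[[0,0,0.4],-0.24,-1],[[0,0,0.4],-0.1,-1],[[0,0,0.4],0,-1]]'
python3 - <<'E'
from h import *
plan([.6098,.0807,.116],43.2)
s=snap('side','s6');im=s['img']
u,v=proj(s,[.61,.08,.09]);u,v=int(u),int(v);print(u,v)
cv2.imwrite('pics/s6c.png',cv2.resize(im[v-40:v+40,u-50:u+50],None,fx=7,fy=7,interpolation=cv2.INTER_CUBIC))
E
```

```text
time: 12.3
tcp_pos: [0.6096, 0.0809, 0.1161]
ee_rot: [-0.001, 0.416, 0.909, 0.0]
contact_force: [-7.5, -0.8, 12.9]
opening: 0.2
gripper_force: 71.5
t 12.3 tcp [0.6096 0.0809 0.1161] yaw 40.86 tilt 0.08 F [-7.5 -0.8 12.9] j7 0.65 -> shift [-0.3 -0.   0.1] turn -0.041
257 218
```

View pics/s6c.png

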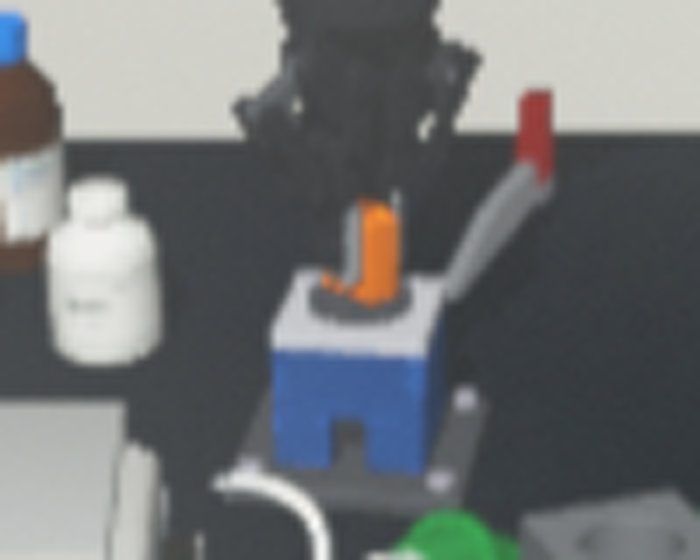

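The collar (crop (360,300)) sits flat on the ring with no visible gap. z has stopped at the computed home height despite the twisting, so the arbor is seated. I relieve the load and let go.

```bash
python3 -m creep '[[[0,0,-0.4],0,-1],[[0,0,-0.6],0,0],[[0,0,-0.6],0,0],[[0,0,-0.6],0,0.1],[[0,0,-0.6],0,0.1],[[0,0,-20],0,0.1],[[0,0,-60],0,0.1],[[0,0,-100],0,0.1]]'
python3 - <<'E'
from h import *
s=load('w3')  # drift visible
t=load('top0')
import itertools
plan([.53,-.19,.22],-20)
E
```

```text
time: 13.15
tcp_pos: [0.6095, 0.0808, 0.2146]
ee_rot: [-0.001, 0.414, 0.91, -0.001]
contact_force: [0.6, 0.5, 0.1]
opening: 0.548
gripper_force: 0.0
t 13.15 tcp [0.6095 0.0808 0.2146] yaw 41.07 tilt 0.12 F [0.6 0.5 0.1] j7 0.62 -> shift [-151.8 -237.9   -5.1] turn 1.066
```

```bash
python3 -m creep '[[[-23,-37,0],0.13,0.1],[[-46,-74,0],0.27,0.1],[[-69,-111,0],0.4,0.1],[[-92,-148,0],0.54,0.1],[[-115,-186,0],0.67,0.1],[[-138,-223,0],0.8,0.1],[[-161,-260,0],0.94,0.1],[[-184,-297,0],1.066,0.1]]'
python3 -m creep '[[[0,0,0],0,0.1],[[0,0,0],0,0.1],[[0,0,0],0,0.1],[[0,0,0],0,0.1]]'
python3 - <<'E'
from h import *
plan([.5065,-.253,.2146],-20)
s=snap('wrist','w7');print(proj(s,[.5065,-.253,.06]),proj(s,[.56,-.105,.006]))
E
```

```text
time: 13.95
tcp_pos: [0.5066, -0.2545, 0.2144]
ee_rot: [0.0, 0.821, 0.571, 0.0]
contact_force: [0.6, -0.0, 0.4]
opening: 0.552
gripper_force: 0.0
time: 14.35
tcp_pos: [0.5078, -0.2514, 0.214]
ee_rot: [-0.0, 0.818, 0.575, 0.0]
contact_force: [0.3, 0.3, -0.3]
opening: 0.554
gripper_force: 0.0
t 14.35 tcp [ 0.5078 -0.2514  0.214 ] yaw -19.82 tilt 0.04 F [ 0.3  0.3 -0.3] j7 0.27 -> shift [-2.  -0.7 -0.6] turn 0.003
[273.57376648 201.97356587] [273.62708553  38.50655214]
```

View pics/w7.png

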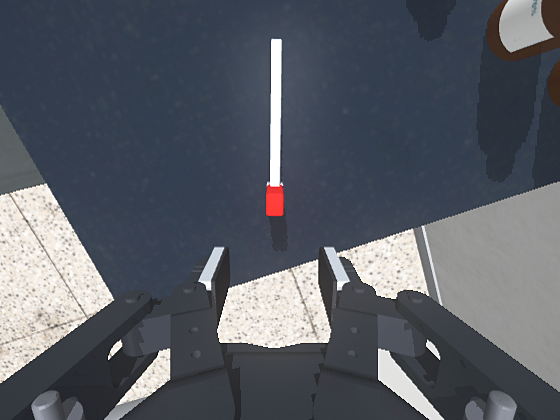

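The wrist view shows the drift straight ahead, with its red grip at (275,201) and tip at (276,40). It is well aligned with the tool.

Run:
```python
from h import *
s=load('w7');im=s['img'];hsv=cv2.cvtColor(im,cv2.COLOR_BGR2HSV);H,S,V=cv2.split(hsv)
m=(((H<6)|(H>174))&(S>150)&(V>100));m[230:]=0
ys,xs=np.where(m);print(xs.min(),xs.max(),ys.min(),ys.max(),[int(im[y,275,2]) for y in range(182,220,2)])
w=(S<60)&(V>190);w[:, :240]=0;w[:,310:]=0;w[183:]=0
ys,xs=np.where(w);pts=[(xs[ys==y].mean(),y) for y in range(45,180,5)]
for p in pts[::5]: print(p,ray(s,*p,.02).round(4)[:2])
a=ray(s,*pts[16],.024);b=ray(s,*pts[-1],.024);d=a-b;print('heading',np.degrees(np.arctan2(d[1],d[0])))
for v in (186,190,213,215): print(v,ray(s,275,v,.06).round(4)[:2])
print('tip',ys.min(),ray(s,276,ys.min(),.006))
```

```text
266 283 185 215 [254, 255, 249, 234, 236, 236, 255, 255, 255, 255, 255, 255, 255, 255, 255, 255, 255, 80, 54]
(np.float64(276.0), 45) [ 0.5591 -0.1144]
(np.float64(275.5), 70) [ 0.551  -0.1353]
(np.float64(275.5), 95) [ 0.5431 -0.1573]
(np.float64(275.5), 120) [ 0.5349 -0.1803]
(np.float64(274.5), 145) [ 0.5252 -0.2041]
(np.float64(274.5), 170) [ 0.5161 -0.2293]
heading 69.62374895617828
186 [ 0.5133 -0.2384]
190 [ 0.5119 -0.2421]
213 [ 0.504  -0.2642]
215 [ 0.5033 -0.2661]
tip 39 [ 0.5621155  -0.10623882  0.006     ]
```

```bash
python3 -m creep '[[[-2.7,0,40],0,0.1],[[-2.7,0,85],0,0.1],[[-2.7,0,130],0,0.1],[[-2.7,0,160],0,0.1],[[-2.7,0,174],0,0.1],[[-2.7,0,174],0,0.1],[[-2.7,0,174],0,0.1],[[-2.7,0,174],0,-1]]' 60
python3 -m creep '[[[0,0,0],0,-1],[[0,0,0],0,-1],[[0,0,0],0,-1],[[0,0,0],0,-1],[[0,0,0],0,-1]]'
python3 - <<'E'
from h import *
plan([.507,-.254,.1],-20)
E
```

```text
time: 15.2
tcp_pos: [0.5076, -0.256, 0.042]
ee_rot: [0.001, 0.819, 0.574, 0.001]
contact_force: [-0.5, 0.0, 0.6]
opening: 0.394
gripper_force: 0.0
time: 15.7
tcp_pos: [0.5073, -0.2559, 0.0418]
ee_rot: [0.001, 0.819, 0.574, 0.001]
contact_force: [-0.8, 0.5, 7.6]
opening: 0.207
gripper_force: 59.5
t 15.7 tcp [ 0.5073 -0.2559  0.0418] yaw -19.99 tilt 0.16 F [-0.8  0.5  7.6] j7 0.44 -> shift [  1.7  -0.8 -58.2] turn 0.0
```

```bash
python3 -m creep '[[[0,0,-10],0,-1],[[0,0,-20],0,-1],[[30,5,-20],-0.06,-1],[[65,10,-20],-0.12,-1],[[100,16,-20],-0.178,-1],[[129,20.7,-20],-0.178,-1],[[129,20.7,-20],-0.178,-1],[[129,20.7,-20],-0.178,-1]]'
python3 -m creep '[[[0,0,0],0,-1],[[0,0,0],0,-1],[[0,0,0],0,-1]]'
python3 - <<'E'
from h import *
plan([.5709,-.1416,.062],-9.9)
s=snap('wrist','w8')
for p in ([.6098,.081,.08],[.6098-.035*.172,.081-.035*.985,.08]): print(proj(s,p))
E
```

```text
time: 16.5
tcp_pos: [0.57, -0.1406, 0.0607]
ee_rot: [0.0, 0.764, 0.645, 0.0]
contact_force: [-0.2, -0.2, -2.8]
opening: 0.206
gripper_force: 58.7
time: 16.8
tcp_pos: [0.5693, -0.1425, 0.0604]
ee_rot: [0.0, 0.766, 0.643, -0.0]
contact_force: [0.6, 0.1, -1.9]
opening: 0.204
gripper_force: 58.7
t 16.8 tcp [ 0.5693 -0.1425  0.0604] yaw -9.91 tilt 0.02 F [ 0.6  0.1 -1.9] j7 0.34 -> shift [ 1.2  1.5 -1.6] turn -0.0
[ 283.0875013  -705.75463305]
[ 281.81017313 -425.03128019]
```

View pics/w8.png

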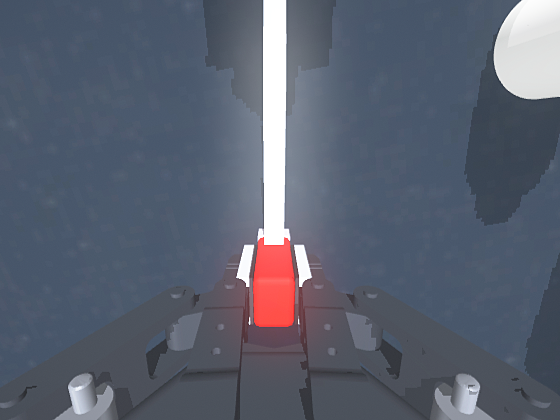

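The drift is held firmly and level, with its blade dead ahead along column 275. The block is out of this view, so I line up with the top camera.

```bash
python3 -m creep '[[[1.2,1.5,2],0,-1],[[1.2,1.5,4],0,-1],[[1.2,1.5,4],0,-1],[[1.2,1.5,4],0,-1],[[1.2,1.5,4],0,-1]]'
python3 - <<'E'
from h import *
plan([.5709,-.1416,.057],-9.9)
s=snap('top','t8');snap('side','s8')
cs=[proj(s,[.6098,.081,.08]),proj(s,[.57,-.14,.06])];print(cs)
im=s['img'];cv2.imwrite('pics/t8c.png',cv2.resize(im[150:270,255:415],None,fx=5,fy=5,interpolation=cv2.INTER_CUBIC))
E
```

```text
time: 17.35
tcp_pos: [0.5714, -0.1404, 0.0561]
ee_rot: [-0.0, 0.765, 0.644, -0.0]
contact_force: [-0.0, -0.0, -1.3]
opening: 0.201
gripper_force: 58.7
t 17.35 tcp [ 0.5714 -0.1404  0.0561] yaw -9.8 tilt 0.01 F [-0.  -0.  -1.3] j7 0.34 -> shift [-1.2 -0.3 -0.9] turn 0.002
[array([290.47826873, 194.57396944]), array([378.59251922, 213.77304152])]
```

View pics/t8c.png

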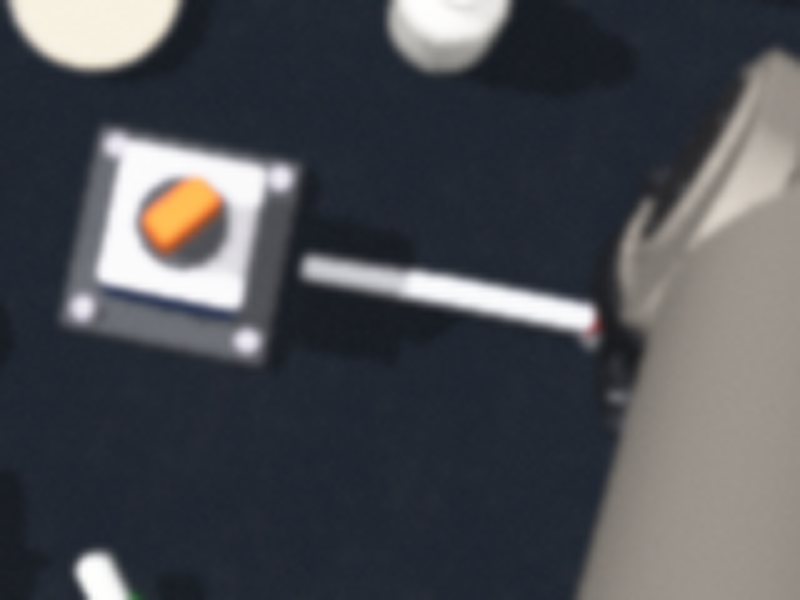

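The top crop shows the arbor seated upright at (182,222) and the tip at (305,267), at the plate's edge and pointing at the slot. The plate screws are at (115,145), (280,178), (82,308) and (247,342). I check the alignment in this one view.

Run:
```python
from h import *
s=load('t8');im=s['img'];g=cv2.cvtColor(im,cv2.COLOR_BGR2GRAY).astype(float)
P=[]
for u,v in ((115,145),(280,178),(82,308),(247,342)):
    x,y=u/5+255,v/5+150; xi,yi=int(x),int(y)
    w=g[yi-3:yi+4,xi-3:xi+4].copy();w[w<150]=0;
    if xi<285 and yi<185 or 1: pass
    P.append(ray(s,x-.4,y-.4,.014)[:2]*1000)
P=np.array(P);print(P.round(1).tolist(),'c',P.mean(0).round(1))
dy=P[0]+P[2]-P[1]-P[3];dx=P[0]+P[1]-P[2]-P[3]
print('y head',np.degrees(np.arctan2(dy[1],dy[0])),'x head',np.degrees(np.arctan2(dx[1],dx[0])))
# blade centroid per column
B=[]
for x in range(318,372,3):
    col=g[195:220,x];w=np.clip(col-80,0,None);y=(w*np.arange(195,220)).sum()/w.sum()
    d=(x-318)*2.4;z=.02 if x<336 else .039
    B.append(ray(s,x,y,z)[:2]*1000)
B=np.array(B);f=np.polyfit(B[6:,1],B[6:,0],1);print('blade head',90-np.degrees(np.arctan(f[0])),'x at y=-60,81:',np.polyval(f,[-60,81]));print(B[::3].round(1).tolist())
```

```text
[[661.7, 116.3], [646.2, 28.6], [574.3, 131.1], [558.7, 44.1]] c [610.2  80. ]
y head 79.8805717643378 x head -9.820999322963809
blade head 80.48643311480139 x at y=-60,81: [584.99748421 608.62711535]
[[597.8, 8.6], [594.4, -14.9], [588.2, -36.2], [585.5, -59.2], [581.5, -82.1], [577.5, -105.0]]
```

```bash
python3 -m creep '[[[5,0.5,0],0,-1],[[12,0.5,0],0,-1],[[20,0.5,0],0,-1],[[27,0.5,0],0,-1],[[32,0.5,0],0,-1],[[36,0.5,0],0,-1],[[40,0.5,0],0,-1],[[40,0.5,0],0,-1]]'
python3 -m creep '[[[0,0,0],0,-1],[[0,0,0],0,-1]]'
python3 - <<'E'
from h import *
plan([.6098-.161*.172,.081-.161*.985,.0545],-9.9)
E
```

```text
time: 18.25
tcp_pos: [0.5789, -0.1004, 0.0561]
ee_rot: [-0.0, 0.765, 0.644, 0.0]
contact_force: [-0.6, -0.0, -2.6]
opening: 0.205
gripper_force: 58.7
time: 18.45
tcp_pos: [0.5787, -0.1015, 0.0562]
ee_rot: [0.0, 0.765, 0.644, -0.0]
contact_force: [0.4, 0.5, -2.1]
opening: 0.204
gripper_force: 58.7
t 18.45 tcp [ 0.5787 -0.1015  0.0562] yaw -9.83 tilt 0.01 F [ 0.4  0.5 -2.1] j7 0.28 -> shift [24.2 -0.7  1.7] turn 0.001
```

```bash
python3 -m creep '[[[4,-0.4,0.8],0,-1],[[10,-0.4,1.5],0,-1],[[16,-0.4,1.5],0,-1],[[22,-0.4,1.5],0,-1],[[28,-0.4,1.5],0,-1],[[34,-0.4,1.5],0,-1],[[40,-0.4,1.5],0,-1],[[44,-0.4,1.5],0,-1]]'
python3 - <<'E'
from h import *
plan([.6098-.097*.172,.081-.097*.985,.0540],-9.9)
E
```

```text
time: 19.25
tcp_pos: [0.586, -0.0568, 0.0547]
ee_rot: [-0.0, 0.765, 0.644, 0.0]
contact_force: [0.5, 0.1, -2.8]
opening: 0.2
gripper_force: 58.7
t 19.25 tcp [ 0.586  -0.0568  0.0547] yaw -9.76 tilt 0.01 F [ 0.5  0.1 -2.8] j7 0.21 -> shift [42.8 -0.1  0.7] turn 0.002
```

```bash
python3 -m creep '[[[2,0,0.5],0,-1],[[4,0,0.5],0,-1],[[6,0,0.5],0,-1],[[8,0,0.5],0,-1],[[10,0,0.5],0,-1],[[12,0,0.5],0,-1]]'
python3 -c "
from h import *
plan([.6098-.097*.172,.081-.097*.985,.0540],-9.9)"
python3 -m creep '[[[2,0,0],0,-1],[[4,0,0],0,-1],[[6,0,0],0,-1],[[8,0,0],0,-1]]'
python3 -c "
from h import *
plan([.6098-.097*.172,.081-.097*.985,.0540],-9.9)"
```

```text
time: 19.85
tcp_pos: [0.5873, -0.0494, 0.0544]
ee_rot: [0.001, 0.766, 0.643, -0.001]
contact_force: [-1.6, -10.6, -1.0]
opening: 0.207
gripper_force: 58.9
t 19.85 tcp [ 0.5873 -0.0494  0.0544] yaw -9.96 tilt 0.22 F [ -1.6 -10.6  -1. ] j7 0.19 -> shift [35.4 -0.3  0.3] turn -0.001
time: 20.25
tcp_pos: [0.5883, -0.0438, 0.0546]
ee_rot: [0.002, 0.766, 0.642, -0.002]
contact_force: [-3.8, -15.4, 1.1]
opening: 0.203
gripper_force: 58.9
t 20.25 tcp [ 0.5883 -0.0438  0.0546] yaw -10.07 tilt 0.34 F [ -3.8 -15.4   1.1] j7 0.17 -> shift [29.7 -0.4  0.4] turn -0.003
```

```bash
python3 -m creep '[[[1.5,0,0],0,-1],[[3,0,0],0,-1],[[4.5,0,0],0,-1],[[6,0,0],0,-1],[[6,0,0],0,-1]]'
python3 -c "
from h import *
plan([.6098-.097*.172,.081-.097*.985,.0540],-9.9)"
python3 -m creep '[[[2,0,0],0,-1],[[4,0,0],0,-1],[[6,0,0],0,-1],[[6,0,0],0,-1]]'
python3 -c "
from h import *
plan([.6098-.097*.172,.081-.097*.985,.0540],-9.9)"
```

```text
time: 20.75
tcp_pos: [0.5895, -0.0381, 0.0546]
ee_rot: [0.002, 0.767, 0.642, -0.002]
contact_force: [-1.8, -12.8, -0.5]
opening: 0.199
gripper_force: 58.9
t 20.75 tcp [ 0.5895 -0.0381  0.0546] yaw -10.11 tilt 0.34 F [ -1.8 -12.8  -0.5] j7 0.16 -> shift [23.8 -0.5  0.4] turn -0.004
time: 21.15
tcp_pos: [0.5909, -0.029, 0.0543]
ee_rot: [0.001, 0.766, 0.643, -0.001]
contact_force: [-2.0, -7.0, -1.8]
opening: 0.204
gripper_force: 58.7
t 21.15 tcp [ 0.5909 -0.029   0.0543] yaw -9.97 tilt 0.16 F [-2.  -7.  -1.8] j7 0.15 -> shift [14.7 -0.4  0.2] turn -0.001
```

```bash
python3 -m creep '[[[3,0,0],0,-1],[[6,0,0],0,-1],[[9,0,0],0,-1],[[12,0,0],0,-1],[[14,0,0],0,-1],[[14,0,0],0,-1],[[14,0,0],0,-1]]'
python3 - <<'E'
from h import *
plan([.6098-.097*.172,.081-.097*.985,.0540],-9.9)
s=snap('side','s9');im=s['img'];u,v=218,0
u,v=map(int,proj(s,[.61,.08,.09]))
cv2.imwrite('pics/s9c.png',cv2.resize(im[v-40:v+40,u-50:u+50],None,fx=7,fy=7,interpolation=cv2.INTER_CUBIC))
E
```

```text
time: 21.85
tcp_pos: [0.5937, -0.0115, 0.0541]
ee_rot: [-0.0, 0.765, 0.644, 0.0]
contact_force: [-0.3, 0.1, -3.8]
opening: 0.2
gripper_force: 58.5
t 21.85 tcp [ 0.5937 -0.0115  0.0541] yaw -9.75 tilt 0.04 F [-0.3  0.1 -3.8] j7 0.13 -> shift [-3.1 -0.1  0.1] turn 0.003
```

View pics/s9c.png

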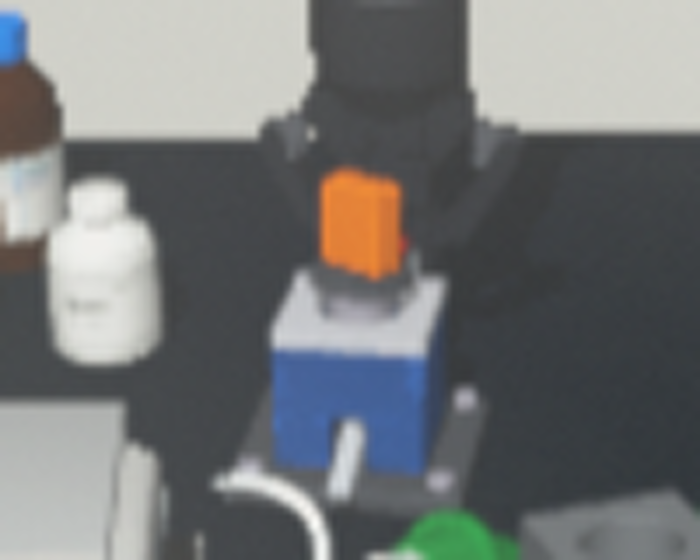

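The crop shows the arbor raised and upright at (360,230), clear of the ring, with the blade's tip out of the far side of the slot at (345,460). I let go and withdraw straight up.

```bash
python3 -m creep '[[[0,0,0],0,-0.3],[[0,0,0],0,-0.1],[[0,0,0],0,0],[[0,0,0],0,0],[[0,0,-20],0,0],[[0,0,-60],0,0],[[0,0,-100],0,0],[[0,0,-140],0,0]]'
python3 -m creep '[[[-40,0,0],0,0],[[-80,0,0],0,0],[[-80,0,0],0,0],[[-80,0,0],0,0],[[-80,0,0],0,0],[[-80,0,0],0,0]]'
python3 - <<'E'
from h import *
s=snap('side','s10');im=s['img']
u,v=map(int,proj(s,[.61,.08,.09]))
a=cv2.resize(im[v-40:v+40,u-50:u+50],None,fx=4,fy=6,interpolation=cv2.INTER_CUBIC)
s=snap('wrist','w10')
t=snap('top','t10');u,v=map(int,proj(t,[.6,.03,.05]));b=cv2.resize(t['img'][v-40:v+40,u-33:u+34],None,fx=5.9,fy=6,interpolation=cv2.INTER_CUBIC)
cv2.imwrite('pics/f10.png',np.hstack([a,b])[:, :800]);plan([.6,0,.2])
E
```

```text
time: 22.7
tcp_pos: [0.5934, -0.0125, 0.1957]
ee_rot: [-0.0, 0.765, 0.644, -0.0]
contact_force: [0.5, 0.7, 0.6]
opening: 0.5
gripper_force: 0.0
time: 23.3
tcp_pos: [0.5803, -0.0896, 0.1939]
ee_rot: [-0.0, 0.764, 0.645, 0.0]
contact_force: [0.2, 1.0, -0.3]
opening: 0.503
gripper_force: 0.0
t 23.45 tcp [ 0.5802 -0.0902  0.194 ] yaw -9.71 tilt 0.02 F [ 1.   1.6 -0.1] j7 0.16 -> shift [92.2  4.3 -6. ] turn 0
```

View pics/f10.png

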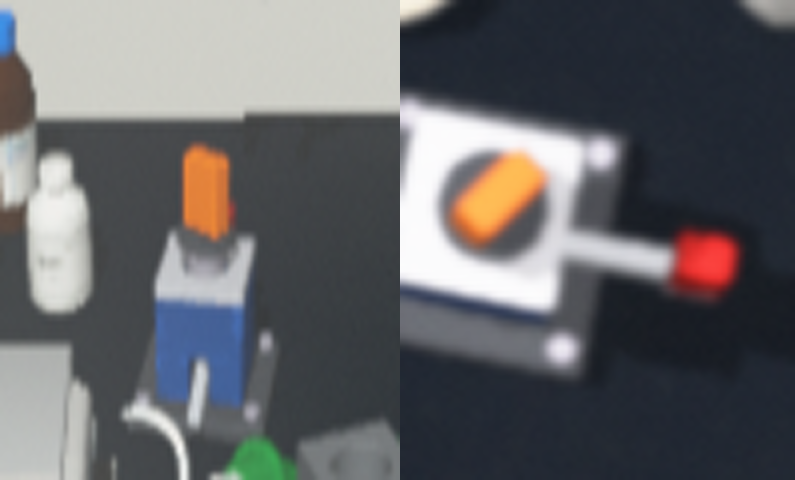

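The arbor stands upright and raised ((207,190) left, (500,195) right). The wedge lies straight through the slot with its grip upright at (705,262), and the gripper is clear.

```bash
python3 -c "
from h import *
print(order.close_job())"
```

```text
the job is handed in; nothing more can be done
None
```

The arbor was seated home with gentle twisting and released, then freed by the drift wedge; both were left in place, the arbor about 1 cm up by estimate, and the job is handed in with no verdict shown to me.

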